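Load a fan unit's dust filter into the rotary wash rack

TASK

The fan unit's dust filter has to be washed. First turn the carousel of the wash rack by its crank until the one empty full-length bay points to the middle of the gap in the wire guard; then turn the swing tab on the fan unit fully aside, lift the filter out of its frame, and lower it gently, without dropping it, into that bay so that it stands upright and fully down. Leave the bay at the gap, the tab aside, and the brass fitting, copper elbow and tape measure where they lie.

Things in the scene. Friction and masses are not known exactly. Their poses are not given: they have to be found in the camera images.
- rack: Wash rack, fixed: round steel base 344 mm across, origin under its centre; over it, 158 mm above the bench, an open guard of 6 mm steel wire (hoop of 166 mm radius, spokes inward to a ring of 30 mm radius round the axis) on thin posts. The guard is missing over 116 degrees, towards the rack's -x: this gap is the loading point. Rack and fan unit stand left and right of each other, either way round.
- axis (a point): Vertical turning axis of the carousel, at bay floor height (25 mm above the bench). The carousel is a grey disc 310 mm across with four radial sheet-steel bays 90 degrees apart: one empty full-length bay (wanted), two holding filters like the loose one (fixed there), and one empty but too short (60 mm between its 62 mm high end plates).
- gap (a point): Loading point: the middle of the gap in the wire guard, 95 mm from the axis, at bay floor height. Fixed to the rack, it does not turn with the carousel. Its -x axis points from the carousel's axis outward through the gap.
- bay (a point): Centre of the floor of the empty full-length bay, 95 mm from the axis; turns with the carousel. x runs along the bay (towards the axis), z up. Inside 17 mm wide, 99.5 mm long between end stops 30 mm high; side plates 40 mm high and 80 mm long, with lips flaring outward on top to about 52 mm above the floor and 20 mm to each side of the middle.
- crank_knob (a point): Middle of the crank's upright round black knob: 16 mm diameter, 50 mm high, middle 203 mm above the bench, 70 mm from the axis, exactly opposite the empty full-length bay. Its flat steel arm (top face 178 mm above the bench) turns above the guard, as one with the carousel. About 1.5 N at the knob turns it; it stays where it is left and has no stop within a turn either way.
- carousel (a joint): Angle of the carousel, rad, positive counter-clockwise seen from above. 0 (or a full turn, 6.283) when the empty full-length bay points to the middle of the gap.
- tab_pivot (a point): Pivot (vertical axis) of the flat steel swing tab on top of one side post of the filter frame, at the tab's upper face, 118 mm above the bench, 56 mm from the frame's middle. The tab is 10 mm wide and 5 mm thick; its nose reaches 28 mm over the filter's top edge, its tail 40 mm the other way, outward.
- tab_pin (a point): Middle of the upright steel pin on the tab's tail by which the tab is turned: 10 mm diameter, 28 mm high, its middle 132 mm above the bench, 34 mm from the pivot.
- tab (a joint): Angle of the tab, rad. 0 = nose straight over the filter; grows counter-clockwise seen from above (the tail goes towards the robot) to its stop at 1.75. At 1.35 or more the filter is free. It turns easily and stays where it is left.
- frame (a point): Middle of the floor of the filter frame on the fan unit (fixed), 10 mm above the bench. x along the filter's thickness (grey fan housing, 82 mm high, begins 24 mm behind at +x), y along its width, z up. At both side edges the filter stands in an upright groove 17 mm wide with lips up to 90 mm above the bench; side posts 95 mm apart, 112 mm high.
- filter_center (a point): Middle of the filter's panel (half-way up, without lug). Flat aluminium frame with metal mesh: 12 mm thick (x), 90 mm wide (y), 100 mm high (z), about 0.16 kg. On the middle of its top edge stands a flat lug to lift it by: 10 mm thick (x), 30 mm wide (y), 26 mm high, its middle 63 mm above this point. The filter starts standing in the fan unit's frame; it is the same front and back.
- filter: The filter itself; origin at the middle of its lower edge, axes as filter_center.
- fitting: Bystander: brass fitting, 34 mm diameter and 34 mm high, standing; origin under its centre.
- elbow: Bystander: bent copper tube, 18 mm thick, about 78 by 78 mm, lying; origin near its middle, at bench height.
- tape_measure: Bystander: black tape measure case, 66 x 36 x 60 mm, standing; origin under its centre.
Not all that is in view belongs to the job. There is more than one size of the part that bears tab_pivot; the job needs the smaller. Of the things that look like the filter, the smallest one is meant.

How it is judged:
On the way, in this order (a step that is already met when the one before it is completed fails the run):
1. the empty full-length bay has been turned to the middle of the gap, with the filter still in its frame (horizontal distance between bay and gap below 0.015 m and velocity of joint carousel between -0.1 and 0.1 rad/s and distance between filter and frame below 0.015 m), for 0.2 s.
2. the swing tab has been turned aside, with the filter still in its frame (value of joint tab above 1.35 rad and distance between filter and frame below 0.015 m), for 0.2 s.
3. the filter has been lifted out of its frame (z of filter in the frame of frame above 0.085 m), for 0.1 s.
4. the filter stands in the empty full-length bay at the gap (horizontal distance between filter and bay below 0.009 m and z of filter in the frame of bay between -0.005 and 0.005 m and horizontal distance between bay and gap below 0.02 m), for 0.2 s.
At the end, for the whole second after the job is handed in: The filter stands at rest in the empty full-length bay: the middle of its lower edge within 9 mm of the bay's centre and within 5 mm of its floor, leaning less than 0.25 rad. The bay's centre is within 20 mm of the middle of the gap, and the tab is still turned aside (over 1.3 rad) (all of step 4 and angle between filter's own z axis and vertical below 0.25 rad and linear speed of filter below 0.03 m/s and value of joint tab above 1.3 rad); the robot touches nothing.
It fails at once if the filter is dropped (moves faster than 0.7 m/s while the fingers do not hold it) (linear speed of filter above 0.7 m/s and contact force between the fingers and filter below 0.2 N).
It fails at once if the brass fitting is moved by more than 30 mm (distance of fitting from where it was at the start of the episode above 0.03 m).
It fails at once if the copper elbow is moved by more than 30 mm (distance of elbow from where it was at the start of the episode above 0.03 m).
It fails at once if the tape measure is moved by more than 30 mm (distance of tape_measure from where it was at the start of the episode above 0.03 m).
It also fails if it takes over 70 s, if anything falls off the work surface, if the arm or the gripper's body presses on something with over 40 N, if the wrist force passes 120 N, or if a joint passes its speed limit or range.

ROBOT

A 6-joint arm with a two-finger parallel gripper is mounted at the origin on the work surface. World frame = base frame: x ahead of the robot, y to its left, z up, the work surface at z = 0. Lengths are in m, angles in rad, forces in N, time in s.
With the tool pointing down it reaches from about 0.25 to 0.775 m from the base axis. Payload 4 kg.
Tool frame: the origin (TCP) lies midway between the tips of the shut fingers; the grasp point (between the pads) lies 19 mm behind it; z points along the fingers, y is the direction in which the jaws open and shut (so a half turn about z gives the same grasp; the last joint's range is limited). The gripper opens to 85 mm and grips with 20 to 120 N. Pads are 22 mm wide; open, the fingers measure 114 mm over their backs; the gripper's body (76 mm by 85 mm) begins 54 mm behind the grasp point. The pads swing forward as they close: fully open they stand 13 mm farther back than shut.
Start: joints at [-1.4, 0.087, 1.371, -0, 1.684, -0.103], TCP at [0.149, -0.53, 0.231] pointing down, gripper open.
Joint ranges: [-3.1, 3.1], [-0.76, 2.03], [0.27, 2.55], [-1.08, 4.22], [0.17, 2.65], [-2.57, 2.57]. Speed limits (rad/s): [2.79, 2.79, 3.14, 3.14, 3.14, 3.14].

INTERFACE

Orientations are given as [roll, pitch, yaw] about the fixed x, y, z axes, in that order (R = Rz(yaw) Ry(pitch) Rx(roll)).
In Python, from cell import * gives the robot as it stands. The module is installed in compiled form; this text tells all that it offers.
- The arm moves only by the tool servo_tool, never from a script. Its argument "motion" is a list that holds one entry, the list of rows, each a list of 7 numbers: the closure, from -1 (fully open) to 1 (shut), then the shift along the world's x, y, z in mm, then the turn, a rotation vector about the world's x, y, z in rad. A call has 1 to 20 rows; each row is the pose to reach, as a shift and turn from the pose measured when the call began; what a row does not reach only later rows make up. A row lasts 1/12 s, in which the tool goes at most 41.7 mm and 7.16 degrees, less where a joint would pass 70% of its speed; a pose out of reach is approached as far as the arm can. A call with a gripper value outside its range is refused whole. The fingers move at their own pace and stop on an object; "force" is the grip in N (left out, the last holds). Time passes only in rows, so rows that repeat a pose let the fingers close. It gives the time, the measured TCP pose, the force and the opening at its end, in the units of the state.
- read_state(): the state, without advancing time (a new reading comes with each control period).
- grab_frame(name): name is "scene" or "top" or "wrist"; returns the picture (420x560x3 uint8, red, green, blue); there is no depth.
- get_calibration(name): a dict with "fx", "fy", "cx", "cy" (pixels), "dist_coeffs" ([k1, k2, p1, p2, k3] as OpenCV has them; the pictures are not rectified), "T" (4x4, takes a point from camera to world coordinates). Camera axes: x right, y down, z forward; pixel columns grow to the right and rows downward; lengths in m; the calibration is good to about 2 mm. A picture is of the moment at which its call begins: read the wrist's pose just before it. get_calibration takes no time and is no camera call; for the wrist camera it gives the pose at the moment of the call.
- job_done(): hands the job in, once; it reports no verdict.
Trained networks look in the newest picture that a camera, given by its name, has taken for a name from the list of things; names that differ only in an ending like _2 or _b are one class to them, and where a whole thing is asked for, a point or a joint stands for the part that bears it (a point fixed in the world has none). Each returns a list of dicts, best first, with "conf" (0 to 1); they miss things now and then, are a little off and sometimes report something else, mostly with a low value. They report only what shows in the picture. A call takes as long as a camera call. They do not tell look-alikes from the thing itself.
- regions_of(camera, label): "region" (420x560 bool, what is visible of it) and "extent" ([centre column, centre row, width, height] in pixels, round what is visible of it).
- place_of(camera, label): "location" ([column, row] in pixels: a listed point, or the origin of a listed thing).
The state is a dict: "time": time; "joint_positions": joint angles; "qd": joint speeds; "joint_torque": joint torques, N m; "ee_pos": TCP position; "ee_rot": TCP orientation; "wrist_force": force on the tool from outside, world axes, zero at the start; "torque": the same for the moment, N m; "gripper_width": finger opening in m.
Only numpy, scipy, OpenCV 4.12 (cv2) and the standard library are available. Lean on these libraries where they do the work, as an engineer would, in place of code of your own. Each camera call takes 0.05 s, during which the arm holds its last target.

## Working session

There is one attempt and no reset: what is moved stays moved. The work goes in short steps, Python scripts to look and compute and a tool call to move; the robot and the scene stay as the last step left them, time stands still between calls to the robot, and variables do not carry over. Pictures are saved under pics/ and viewed, and the job is handed in when it is done.

Besides the shell and the picture viewer there is one more tool, called after "Emit:" in YAML: its name, and indented under it one key for each argument. servo_tool: Moves the arm, as the interface text tells. Its arguments: {"type":"object","properties":{"motion":{"type":"array"},"force":{"type":"number"}},"required":["motion"]}

```bash
mkdir -p pics; python3 - <<'E'
from cell import *
import cv2
s=read_state();print(s)
for n in ["scene","top","wrist"]:
    im=grab_frame(n);cv2.imwrite(f"pics/{n}0.png",im[:,:,::-1])
    c=get_calibration(n);print(n,c)
E
```

```text
{'time': 0.0, 'joint_positions': array([-1.40010972e+00,  8.79686073e-02,  1.37230641e+00,  3.17792099e-05,
        1.68358056e+00, -1.03118241e-01]), 'qd': array([-0.00101299, -0.00147009,  0.00054944,  0.00134302,  0.00139266,
       -0.0006349 ]), 'joint_torque': array([-2.39562733e-04, -3.51869309e+01, -3.13273680e+01, -1.38663704e-04,
        1.07687723e-02,  1.86253679e-06]), 'ee_pos': array([ 0.14862736, -0.52901112,  0.23010522]), 'ee_rot': array([-3.13934500e+00, -2.64353270e-04,  2.73808091e-01]), 'wrist_force': array([-0.16438837,  0.37061803, -0.42117354]), 'torque': array([0.03894914, 0.0056389 , 0.03602233]), 'gripper_width': 0.08550414257590441}
scene {'fx': 478.51629108949976, 'fy': 478.51629108949976, 'cx': 270.99236238228525, 'cy': 210.8607188123649, 'dist_coeffs': array([-0.05235742,  0.        ,  0.        ,  0.        ,  0.        ]), 'T': array([[ 0.67435656,  0.43712985, -0.59511405,  1.24528784],
       [ 0.73807465, -0.37489702,  0.56097953, -0.59943201],
       [ 0.02211442, -0.81753882, -0.57544872,  0.8789946 ],
       [ 0.        ,  0.        ,  0.       
[... 408 characters left out ...]
22e-04, -2.12996281e-01, -9.77052989e-01,
         1.08891906e+00],
       [ 0.00000000e+00,  0.00000000e+00,  0.00000000e+00,
         1.00000000e+00]])}
wrist {'fx': 307.49371677574646, 'fy': 307.49371677574646, 'cx': 282.3812473479433, 'cy': 209.52713478932662, 'dist_coeffs': array([-0.03900688,  0.        ,  0.        ,  0.        ,  0.        ]), 'T': array([[ 2.69577315e-01, -9.22263138e-01, -2.77053743e-01,
         2.19851596e-01],
       [-9.62978498e-01, -2.58387115e-01, -7.68668424e-02,
        -5.09782070e-01],
       [-6.95662050e-04,  2.87518354e-01, -9.57774875e-01,
         3.72710274e-01],
       [ 0.00000000e+00,  0.00000000e+00,  0.00000000e+00,
         1.00000000e+00]])}
```

View pics/scene0.png

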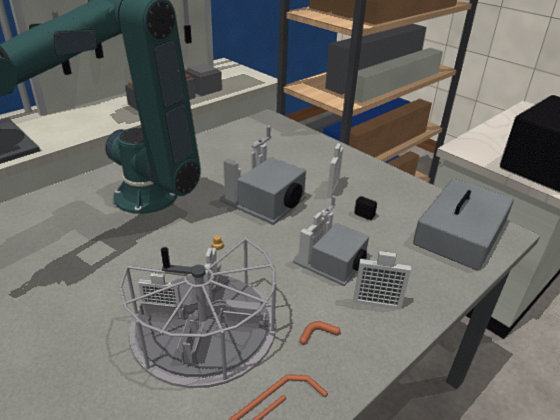

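View pics/top0.png

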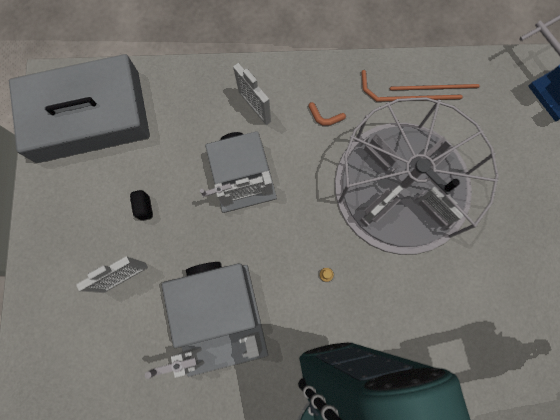

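View pics/wrist0.png

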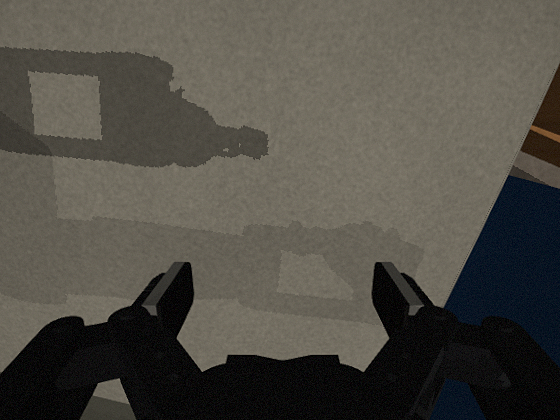

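The smaller fan unit is at about (240,170) in the top picture, and the rack is at about (410,180). Next I enlarge both and query the networks.

```bash
cat > h.py <<'E'
from cell import *
import cv2, numpy as np
def und(c,px):
    K=np.array([[c['fx'],0,c['cx']],[0,c['fy'],c['cy']],[0,0,1]])
    return cv2.undistortPoints(np.array([[px]],float),K,c['dist_coeffs'])[0,0]
def ray(c,px):
    u=und(c,px);T=c['T'];d=T[:3,:3]@np.array([u[0],u[1],1]);return T[:3,3],d
def atz(c,px,z):
    o,d=ray(c,px);return o+d*(z-o[2])/d[2]
def proj(c,P):
    P=np.atleast_2d(P).astype(float);T=np.linalg.inv(c['T']);K=np.array([[c['fx'],0,c['cx']],[0,c['fy'],c['cy']],[0,0,1]])
    r,_=cv2.Rodrigues(T[:3,:3]);return cv2.projectPoints(P,r,T[:3,3],K,c['dist_coeffs'])[0][:,0]
def tri(obs):
    A=np.zeros((3,3));b=np.zeros(3)
    for c,px in obs:
        o,d=ray(c,px);d=d/np.linalg.norm(d);M=np.eye(3)-np.outer(d,d);A+=M;b+=M@o
    p=np.linalg.solve(A,b);return p,[np.linalg.norm((np.eye(3)-np.outer(d/np.linalg.norm(d),d/np.linalg.norm(d)))@(p-o)) for o,d in [ray(c,px) for c,px in obs]]
def crop(im,x0,y0,x1,y1,f,name):
    cv2.imwrite('pics/'+name,cv2.resize(im[y0:y1,x0:x1,::-1],None,fx=f,fy=f,interpolation=cv2.INTER_CUBIC))
E
python3 - <<'E'
from h import *
t=cv2.imread('pics/top0.png')[:,:,::-1];s=cv2.imread('pics/scene0.png')[:,:,::-1]
crop(t,180,80,510,270,2.4,'topc.png');crop(s,110,190,420,390,2.5,'scenec.png')
Z=dict(axis=.025,gap=.025,bay=.025,crank_knob=.203,tab_pivot=.118,tab_pin=.132,frame=.01,filter_center=.06,fitting=0,elbow=0,tape_measure=0,rack=0)
for cam in ['top','scene']:
    c=get_calibration(cam)
    for l,z in Z.items():
        for r in place_of(cam,l)[:4]:
            print(cam,l,np.round(r['conf'],2),np.round(r['location'],1),atz(c,r['location'],z).round(4)[:2])
E
```

```text
top axis 0.58 [404.2 185.9] [ 0.5746 -0.1843]
top gap 0.62 [393.2 217.6] [ 0.4957 -0.1504]
top bay 0.92 [376.2 155.8] [ 0.6549 -0.121 ]
top crank_knob 0.56 [453.7 186.7] [ 0.5225 -0.236 ]
top crank_knob 0.43 [373.5 154.1] [ 0.5983 -0.0759]
top crank_knob 0.32 [403.  189.3] [ 0.5203 -0.1309]
top tab_pivot 0.76 [181.2 365.7] [0.1798 0.3386]
top tab_pin 0.87 [149.3 375.3] [0.1648 0.4001]
top tab_pin 0.66 [391.  220.3] [ 0.4695 -0.1183]
top tab_pin 0.46 [203.8 192.4] [0.5459 0.2915]
top frame 0.75 [221.9 350.6] [0.1976 0.2693]
top frame 0.56 [247.1 196.3] [0.5645 0.2057]
top frame 0.38 [404.7 185.5] [ 0.5796 -0.1899]
top filter_center 0.83 [113.8 274. ] [0.3783 0.5099]
top filter_center 0.66 [242.9 186.2] [0.5772 0.2112]
top filter_center 0.56 [252.2  94.2] [0.8152 0.1852]
top fitting 0.45 [326. 274.] [0.3667 0.0179]
top elbow 0.56 [319.7 111.8] [0.7896 0.0127]
top tape_measure 0.73 [143.5 211.4] [0.5366 0.4662]
top rack 0.68 [402.8 186.2] [ 0.5805 -0.1878]
scene axis 0.86 [203.5 317.5] [ 0.5804 -0.1815]
scene gap 0.85 [190.1 293.6] [ 0.4948 -0.1602]
scene gap 0.54 [364.8 216.3] [0.5719 0.433 ]
scene bay 0.7 [241.3 322.1] [ 0.6498 -0.1236]
scene crank_knob 0.92 [166.6 257.2] [ 0.5278 -0.2274]
scene tab_pivot 0.7 [255.6 142.4] [0.119  0.3801]
scene tab_pivot 0.46 [328.3 214.7] [0.5744 0.2497]
scene tab_pin 0.64 [268.8 130.5] [0.0998 0.4589]
scene tab_pin 0.47 [332.6 199.6] [0.5453 0.2982]
scene tab_pin 0.39 [318.8 333.1] [ 0.849  -0.0853]
scene filter_center 0.78 [381.3 281.7] [0.8025 0.2009]
scene filter_center 0.78 [332.2 170.7] [0.3587 0.5171]
scene filter_center 0.58 [327.6 210.5] [0.5073 0.3289]
scene filter_center 0.56 [313.5 239.1] [0.5743 0.1968]
scene fitting 0.59 [216.9 245.4] [0.3624 0.022 ]
scene elbow 0.82 [321.3 334.7] [0.7862 0.0064]
scene elbow 0.26 [328.3 208.9] [0.4487 0.4054]
scene rack 0.81 [201.4 324.9] [ 0.5767 -0.1868]
scene rack 0.7 [190.2 292.3] [ 0.4691 -0.1445]
```

View pics/topc.png

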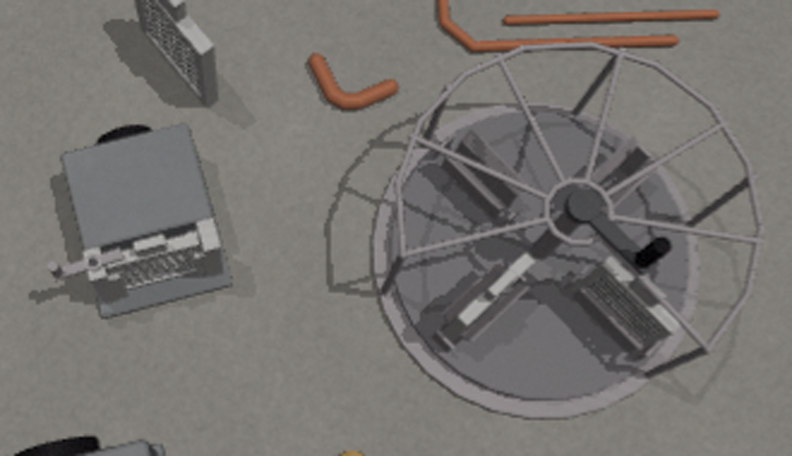

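View pics/scenec.png

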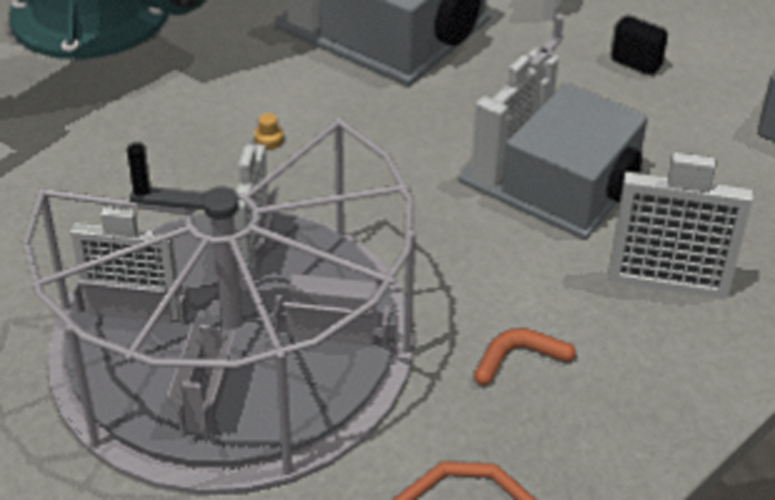

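```bash
python3 - <<'E'
from h import *
T=get_calibration('top');S=get_calibration('scene')
f=lambda a,b:(180+a/2.4,80+b/2.4)
g=lambda a,b:(110+a/2.5,190+b/2.5)
# hoop vertices top crop
hv=[(403,255),(400,185),(425,108),(502,62),(618,52),(722,125),(757,240),(707,350)]
P=np.array([atz(T,f(*p),.158)[:2] for p in hv]);
hs=[(340,123),(42,195),(410,188),(130,350),(280,350),(388,278)]
Q=np.array([atz(S,g(*p),.158)[:2] for p in hs]);
from scipy.optimize import least_squares
for X in (P,Q,np.vstack([P,Q])):
    r=least_squares(lambda v:np.hypot(*(X-v[:2]).T)-.166,[.58,-.18]);c=r.x
    print('c',c.round(4),'res',(r.fun*1e3).round(1)); print(np.degrees(np.arctan2(*(X-c).T[::-1])).round(1))
print('ends top',P[0],P[-1],'scene',Q[:2])
# disc rim base ring hub
print('knob tri',tri([(T,(453.7,186.7)),(S,(166.6,257.2))]))
print('hub ctr top z.18', atz(T,f(585,205),.18), atz(S,g(220,200),.18))
print('pin',tri([(T,(203.8,192.4)),(S,(332.6,199.6))]))
print('pivot',atz(T,f(93,262),.118),atz(S,(328.3,214.7),.118))
E
```

```text
c [ 0.5755 -0.1856] res [-2.  -3.3  3.9 -4.5  1.2 -1.  -2.5 -1.2]
[ 101.6   78.2   50.7   20.3  -18.9  -60.1 -100.3 -141.3]
c [ 0.5779 -0.1818] res [-3.9 -1.4  2.7 -1.3 -0.4 -2.2]
[ 100.6 -139.    60.4  -61.1  -20.1   20.5]
c [ 0.5766 -0.1841] res [-3.2 -4.9  2.1 -6.   0.6 -0.3 -0.9  0.6 -1.8 -4.   5.4 -2.7  0.  -0.2]
[ 102.1   78.5   50.6   19.9  -19.5  -60.7 -100.6 -141.1  100.  -139.4
   60.4  -60.3  -19.1   21.1]
ends top [ 0.54257063 -0.02487024] [ 0.44691368 -0.28860564] scene [[ 0.54804138 -0.02243044]
 [ 0.45365905 -0.28964094]]
knob tri (array([ 0.52489317, -0.23134017,  0.2038043 ]), [np.float64(0.004947497791632266), np.float64(0.004947497791632268)])
hub ctr top z.18 [ 0.57740661 -0.18635787  0.18      ] [ 0.58331364 -0.18651563  0.18      ]
pin (array([0.5468284 , 0.29279085, 0.13443907]), [np.float64(0.0022741353406698426), np.float64(0.0022741353406699116)])
pivot [0.5560096  0.26038112 0.118     ] [0.57437482 0.24965427 0.118     ]
```

Emit:
servo_tool:
  motion:
    - [[-0.3, 38, 30, 20, 0, 0, 0.05], [-0.3, 75, 60, 40, 0, 0, 0.1], [-0.3, 110, 90, 60, 0, 0, 0.15], [-0.3, 145, 118, 80, 0, 0, 0.2], [-0.3, 180, 146, 90, 0, 0, 0.25], [-0.3, 215, 174, 90, 0, 0, 0.3], [-0.3, 250, 202, 90, 0, 0, 0.35], [-0.3, 285, 230, 90, 0, 0, 0.4], [-0.3, 315, 254, 90, 0, 0, 0.45], [-0.3, 345, 274, 90, 0, 0, 0.45], [-0.3, 365, 290, 90, 0, 0, 0.45], [-0.3, 376, 298, 90, 0, 0, 0.45], [-0.3, 376, 298, 90, 0, 0, 0.45], [-0.3, 376, 298, 90, 0, 0, 0.45]]

```text
time: 2.52
ee_pos: [0.5259, -0.23, 0.3205]
ee_rot: [-3.14, 0.001, 0.728]
wrist_force: [-0.3, 0.4, 0.3]
gripper_width: 0.0553
```

```bash
python3 - <<'E'
from h import *
s=read_state();print(s['ee_pos'],s['ee_rot'],s['gripper_width'])
c=get_calibration('wrist');im=grab_frame('wrist');crop(im,0,0,560,420,1.4,'w1.png')
for l,z in dict(axis=.025,gap=.025,bay=.025,crank_knob=.203).items():
    for r in place_of('wrist',l)[:3]: print(l,round(r['conf'],2),np.round(r['location']),atz(c,r['location'],z).round(4))
E
```

```text
[ 0.52586277 -0.23002194  0.32052103] [-3.14038780e+00  7.63349678e-04  7.27619345e-01] 0.05530037185108979
axis 0.62 [287. 121.] [ 0.5823 -0.1895  0.025 ]
gap 0.81 [226. 154.] [ 0.4915 -0.1552  0.025 ]
bay 0.7 [288.  44.] [ 0.654  -0.1259  0.025 ]
bay 0.43 [286. 120.] [ 0.582  -0.1876  0.025 ]
crank_knob 0.93 [287. 206.] [ 0.5275 -0.2345  0.203 ]
crank_knob 0.17 [291.  41.] [ 0.6277 -0.1491  0.203 ]
```

View pics/w1.png

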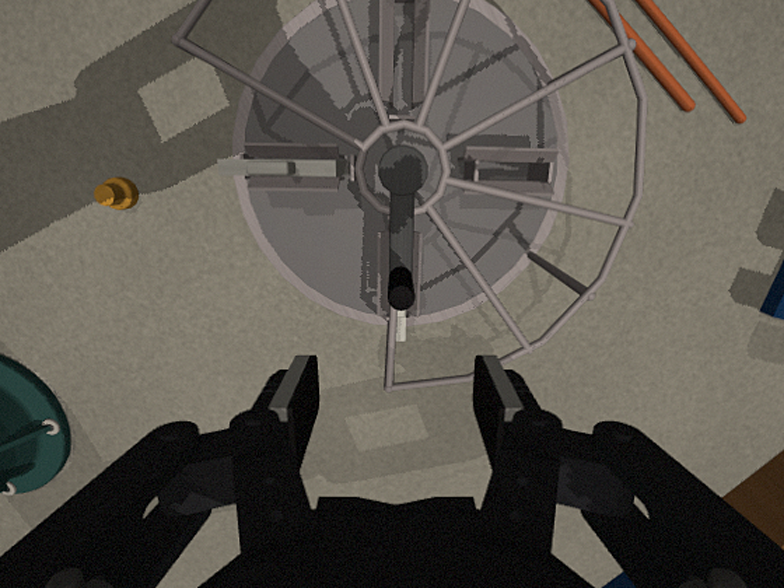

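```bash
python3 - <<'E'
from h import *
c=get_calibration('wrist')
w=lambda a,b,z:atz(c,(a/1.4,b/1.4),z)[:2]
ax=w(402,166,.158);print('ring',ax,'hub',w(403,170,.18),'knobtop',w(401,297,.228),'knobbase',w(401,275,.178))
for p in [(178,40),(388,387),(628,45),(628,222),(528,347)]:
    q=w(*p,.158)-ax;print(p,np.hypot(*q),np.degrees(np.arctan2(q[1],q[0]))%360)
k=w(401,297,.228)-ax;print(np.hypot(*k),np.degrees(np.arctan2(k[1],k[0]))%360)
E
```

```text
ring [ 0.58182479 -0.18894511] hub [ 0.580228   -0.19072076] knobtop [ 0.52673466 -0.23543542] knobbase [ 0.52740774 -0.23579815]
(178, 40) 0.16484725629032324 102.49283457173192
(388, 387) 0.16912316615140283 217.77165990406732
(628, 45) 0.16502621270984577 339.0490344577376
(628, 222) 0.16647228253388105 298.22506184400174
(528, 347) 0.16655163332288234 257.46813808791387
0.07208516743427075 220.1608592308749
```

Emit:
servo_tool:
  motion:
    - [[-0.3, 1, -4, -40, 0, 0, 0], [-0.3, 1, -4, -80, 0, 0, 0], [-0.3, 1, -4, -110, 0, 0, 0], [-0.3, 1, -4, -127, 0, 0, 0], [-0.3, 1, -4, -127, 0, 0, 0], [1, 1, -4, -127, 0, 0, 0], [1, 1, -4, -127, 0, 0, 0], [1, 1, -4, -127, 0, 0, 0], [1, 1, -4, -127, 0, 0, 0], [1, 1, -4, -127, 0, 0, 0], [1, 1, -4, -127, 0, 0, 0]]
  force: 25

```text
time: 3.68
ee_pos: [0.5254, -0.2374, 0.1978]
ee_rot: [3.136, -0.001, 0.721]
wrist_force: [-2.9, 0.3, 6.0]
gripper_width: 0.0151
```

```bash
python3 - <<'E'
from h import *
s=read_state();p=s['ee_pos'];print(p,s['wrist_force'],s['gripper_width'])
# place pad grasp on knob: arc about axis
a=np.array([.579,-.187]);v=p[:2]-a;print(np.hypot(*v),np.degrees(np.arctan2(v[1],v[0])))
for k in np.arange(7,120,7):
    t=np.radians(k);R=np.array([[np.cos(t),-np.sin(t)],[np.sin(t),np.cos(t)]]);print(k,((R@v-v)*1000).round(0))
k=119;t=np.radians(k);R=np.array([[np.cos(t),-np.sin(t)],[np.sin(t),np.cos(t)]]);print(k,((R@v-v)*1000).round(0))
E
```

```text
[ 0.52541556 -0.23741695  0.19779739] [-2.86720852  0.26404759  5.96059288] 0.015056912887936421
0.07357418869777728 -136.74447553981247
7 [ 7. -6.]
14 [ 14. -11.]
21 [ 22. -16.]
28 [ 30. -19.]
35 [ 39. -22.]
42 [ 47. -23.]
49 [ 56. -23.]
56 [ 65. -22.]
63 [ 74. -20.]
70 [ 83. -17.]
77 [ 91. -13.]
84 [98. -8.]
91 [105.  -2.]
98 [111.   4.]
105 [116.  12.]
112 [120.  20.]
119 [124.  28.]
119 [124.  28.]
```

```bash
python3 - <<'E'
import numpy as np
a=np.radians(-137.5)
print([[int(round(70*(np.cos(a+np.radians(k))-np.cos(a)))),int(round(70*(np.sin(a+np.radians(k))-np.sin(a))))] for k in np.linspace(7,118.5,17)])
E
```

```text
[[6, -6], [13, -11], [20, -15], [28, -19], [36, -21], [45, -22], [53, -23], [62, -22], [70, -20], [78, -18], [86, -14], [93, -9], [99, -4], [105, 2], [110, 9], [115, 17], [118, 25]]
```

Emit:
servo_tool:
  motion:
    - [[1, 6, -6, 1, 0, 0, 0], [1, 13, -11, 1, 0, 0, 0], [1, 20, -15, 1, 0, 0, 0], [1, 28, -19, 1, 0, 0, 0], [1, 36, -21, 1, 0, 0, 0], [1, 45, -22, 1, 0, 0, 0], [1, 53, -23, 1, 0, 0, 0], [1, 62, -22, 1, 0, 0, 0], [1, 70, -20, 1, 0, 0, 0], [1, 78, -18, 1, 0, 0, 0], [1, 86, -14, 1, 0, 0, 0], [1, 93, -9, 1, 0, 0, 0], [1, 99, -4, 1, 0, 0, 0], [1, 105, 2, 1, 0, 0, 0], [1, 110, 9, 1, 0, 0, 0], [1, 115, 17, 1, 0, 0, 0], [1, 118, 25, 1, 0, 0, 0], [1, 118, 25, 1, 0, 0, 0], [1, 118, 25, 1, 0, 0, 0]]

```text
time: 5.27
ee_pos: [0.6479, -0.2125, 0.1981]
ee_rot: [3.129, -0.006, 0.723]
wrist_force: [10.6, -5.2, -8.8]
gripper_width: 0.0151
```

```bash
python3 - <<'E'
from h import *
s=read_state();print(s['ee_pos'],s['ee_rot'],s['wrist_force'],s['gripper_width'])
im=grab_frame('top');crop(im,320,80,520,270,3.1,'t2.png')
E
```

```text
[ 0.64785488 -0.21252577  0.19808525] [ 3.12865633 -0.00645909  0.72277492] [10.5540332  -5.17659901 -8.80250842] 0.015104910061627518
```

View pics/t2.png

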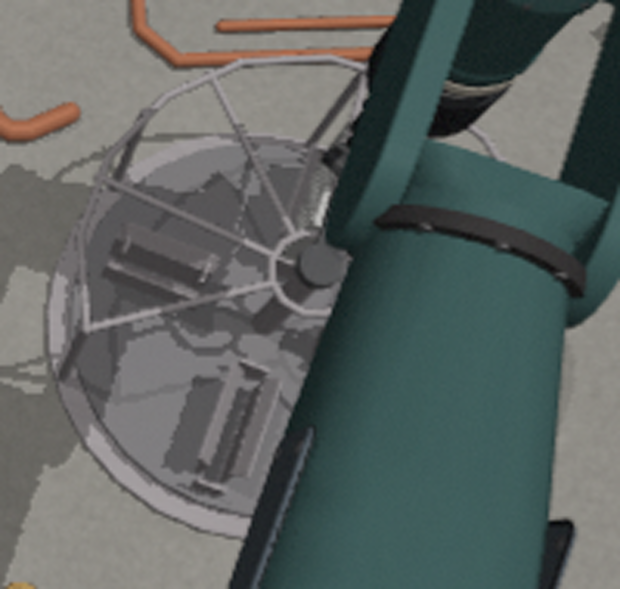

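Emit:
servo_tool:
  motion:
    - [[0.2, 0, 0, 0, 0, 0, 0], [0, 0, 0, 0, 0, 0, 0], [-0.2, 0, 0, 0, 0, 0, 0], [-0.2, 0, 0, 20, 0, 0, 0], [-0.2, 0, 0, 60, 0, 0, 0], [-0.2, -20, 0, 100, 0, 0, 0.1], [-0.2, -55, 10, 130, 0, 0, 0.2], [-0.2, -90, 25, 150, 0, 0, 0.3], [-0.2, -130, 50, 160, 0, 0, 0.4], [-0.2, -160, 65, 160, 0, 0, 0.4], [-0.2, -160, 65, 160, 0, 0, 0.4], [-0.2, -160, 65, 160, 0, 0, 0.4]]

```text
time: 6.32
ee_pos: [0.4862, -0.1462, 0.3614]
ee_rot: [3.123, -0.007, 1.123]
wrist_force: [0.5, 0.2, 1.0]
gripper_width: 0.051
```

```bash
python3 - <<'E'
from h import *
s=read_state();print(s['ee_pos'],s['ee_rot'],s['wrist_force'],s['gripper_width'])
c=get_calibration('wrist');im=grab_frame('wrist');crop(im,0,0,560,420,1.4,'w3.png')
for l,z in dict(axis=.025,gap=.025,bay=.025,crank_knob=.203).items():
    for r in place_of('wrist',l)[:3]: print(l,round(r['conf'],2),np.round(r['location']),atz(c,r['location'],z).round(4))
E
```

```text
[ 0.48619469 -0.14622532  0.36137198] [ 3.12263858 -0.00735181  1.12327488] [0.49660739 0.16187805 0.95059032] 0.05102300876077044
axis 0.56 [345. 164.] [ 0.584  -0.1869  0.025 ]
gap 0.75 [281. 169.] [ 0.4901 -0.1502  0.025 ]
bay 0.89 [284. 168.] [ 0.4947 -0.1512  0.025 ]
crank_knob 0.56 [448. 191.] [ 0.6439 -0.219   0.203 ]
```

View pics/w3.png

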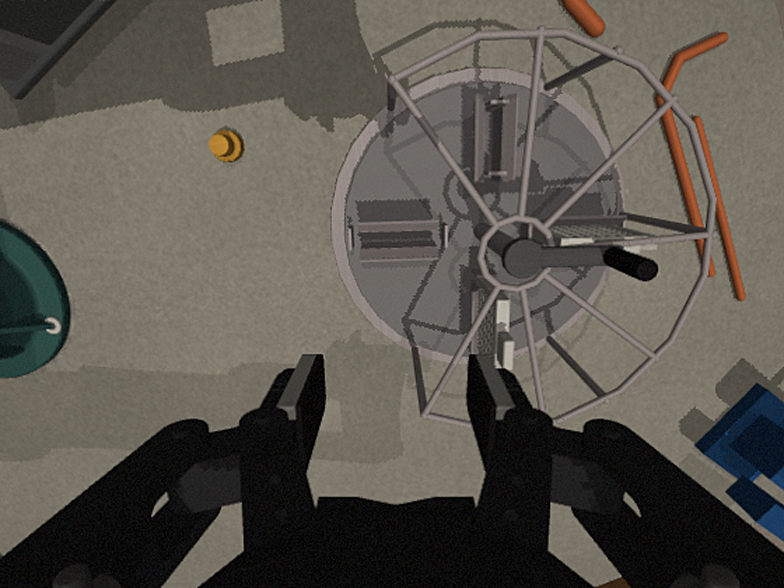

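```bash
python3 - <<'E'
from h import *
im=cv2.imread('pics/w3.png');im=im[170:310,320:480];cv2.imwrite('pics/w3c.png',cv2.resize(im,None,fx=5,fy=5,interpolation=cv2.INTER_CUBIC))
c=get_calibration('wrist')
w=lambda a,b,z:atz(c,(a/1.4,b/1.4),z)[:2]
ax=w(516,254,.158);print('ring',ax)
X=[]
for p in [(393,78),(541,30),(671,103),(707,236),(655,356),(425,414)]:
    X.append(w(*p,.158));q=X[-1]-ax;print(p,np.hypot(*q),np.degrees(np.arctan2(q[1],q[0]))%360)
X=np.array(X)
from scipy.optimize import least_squares
r=least_squares(lambda v:np.hypot(*(X-v[:2]).T)-.166,[.58,-.18]);print(r.x,r.fun)
k=w(645,270,.228);print('knobtop',k,np.degrees(np.arctan2(*(k-ax)[::-1])),np.hypot(*(k-ax)))
E
```

```text
ring [ 0.58195833 -0.18774048]
(393, 78) 0.16416561202867583 101.61849558745479
(541, 30) 0.16342425584905096 62.00449330397657
(671, 103) 0.1599423011301047 20.753617957158284
(707, 236) 0.15879948209815065 339.7532560007728
(655, 356) 0.16087314431437882 299.51711879671876
(425, 414) 0.1632856442986164 218.44879202773555
[ 0.57698621 -0.18645631] [-0.00402794 -0.00130001 -0.00183651 -0.0020904  -0.00151819 -0.00575743]
knobtop [ 0.6431357  -0.21374312] -23.027283599823836 0.0664741128271678
```

View pics/w3c.png

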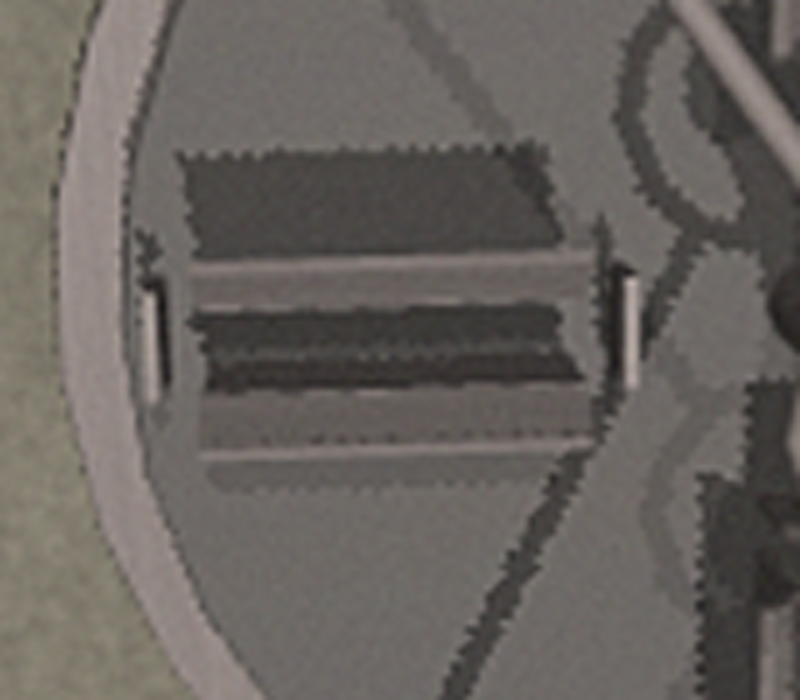

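```bash
python3 - <<'E'
from h import *
c=get_calibration('wrist')
w=lambda a,b,z:atz(c,((320+a/5)/1.4,(170+b/5)/1.4),z)[:2]
ang=lambda d:np.degrees(np.arctan2(d[1],d[0]))
A,B=w(190,265,.077),w(592,252,.077);C,D=w(200,458,.077),w(592,440,.077)
print('lips',ang(A-B),ang(C-D),'center',(A+B+C+D)/4,np.linalg.norm((A+B)/2-(C+D)/2),np.linalg.norm(A-B))
L,R=w(151,345,.055),w(631,330,.055);print('stops',ang(L-R),(L+R)/2,np.linalg.norm(L-R))
E
```

```text
lips 156.01019837398988 156.78139009571927 center [ 0.49644688 -0.1495512 ] 0.038000015383873084 0.07864271237718583
stops 155.93840576069755 [ 0.4963747  -0.14952954] 0.09978531394925756
```

```bash
cat >> h.py <<'E'
from scipy.spatial.transform import Rotation as Ro
def turn(yaw):
    s=read_state();Rc=Ro.from_euler('xyz',s['ee_rot']);Rt=Ro.from_euler('xyz',[np.pi,0,yaw]);return (Rt*Rc.inv()).as_rotvec()
def go(x,y,z,yaw):
    s=read_state();print('shift',((np.array([x,y,z])-s['ee_pos'])*1000).round(1),'turn',turn(yaw).round(3))
E
python3 -c "
from h import *
go(.57,.14,.35,1.83)"
```

```text
shift [ 81.1 288.1  -7.1] turn [-0.006  0.012  0.708]
```

Emit:
servo_tool:
  motion:
    - [[-0.3, 10, 36, 0, 0, 0, 0.1], [-0.3, 20, 72, 0, 0, 0, 0.2], [-0.3, 30, 108, 0, 0, 0, 0.3], [-0.3, 40, 144, 0, 0, 0, 0.4], [-0.3, 50, 180, 0, 0, 0, 0.5], [-0.3, 60, 216, 0, -0.006, 0.012, 0.6], [-0.3, 70, 250, 0, -0.006, 0.012, 0.7], [-0.3, 78, 275, -5, -0.006, 0.012, 0.708], [-0.3, 81, 288, -7, -0.006, 0.012, 0.708], [-0.3, 81, 288, -7, -0.006, 0.012, 0.708], [-0.3, 81, 288, -7, -0.006, 0.012, 0.708], [-0.3, 81, 288, -7, -0.006, 0.012, 0.708]]

```text
time: 7.57
ee_pos: [0.5701, 0.1384, 0.35]
ee_rot: [-3.141, 0.001, 1.828]
wrist_force: [-0.1, 0.5, 0.1]
gripper_width: 0.0555
```

```bash
python3 - <<'E'
from h import *
s=read_state();print(s['ee_pos'],s['ee_rot'],s['wrist_force'],s['gripper_width'])
c=get_calibration('wrist');im=grab_frame('wrist');crop(im,0,0,560,420,1.4,'w4.png');cv2.imwrite('pics/w4raw.png',im[:,:,::-1])
for l,z in dict(tab_pivot=.118,tab_pin=.132,frame=.01,filter_center=.06).items():
    for r in place_of('wrist',l)[:3]: print(l,round(r['conf'],2),np.round(r['location']),atz(c,r['location'],z).round(4))
t=grab_frame('top');crop(t,330,80,530,270,3.1,'t4.png');cv2.imwrite('pics/t4raw.png',t[:,:,::-1])
ct=get_calibration('top')
for l,z in dict(axis=.025,gap=.025,bay=.025,crank_knob=.203).items():
    for r in place_of('top',l)[:2]: print('top',l,round(r['conf'],2),np.round(r['location']),atz(ct,r['location'],z).round(4))
E
```

```text
[0.57009101 0.13836219 0.34999072] [-3.14108887e+00  1.14796935e-03  1.82813228e+00] [-0.08031656  0.52351207  0.0782036 ] 0.05552286838465887
tab_pivot 0.93 [301.  76.] [0.5605 0.2577 0.118 ]
tab_pin 0.83 [302.  36.] [0.5509 0.2938 0.132 ]
tab_pin 0.32 [149. 204.] [0.4201 0.0686 0.132 ]
filter_center 0.93 [296. 124.] [0.5718 0.204  0.06  ]
filter_center 0.92 [452. 184.] [0.8136 0.1827 0.06  ]
top axis 0.62 [404. 187.] [ 0.5716 -0.1826  0.025 ]
top gap 0.78 [391. 218.] [ 0.4944 -0.1459  0.025 ]
top bay 0.83 [392. 217.] [ 0.4968 -0.1478  0.025 ]
top crank_knob 0.6 [439. 135.] [ 0.6356 -0.2174  0.203 ]
```

View pics/w4.png

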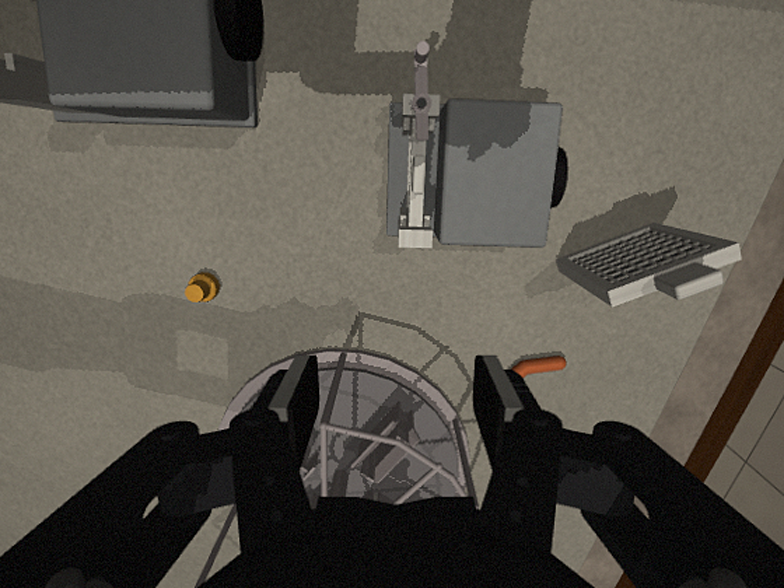

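View pics/t4.png

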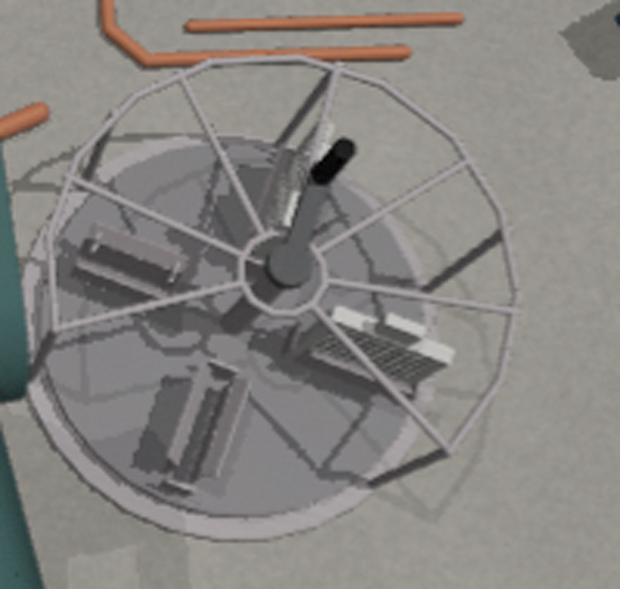

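```bash
python3 - <<'E'
from h import *
im=cv2.imread('pics/w4raw.png')[:,:,::-1]
crop(im,265,20,345,190,3.5,'w4c.png')
E
```

```text
(no output)
```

View pics/w4c.png

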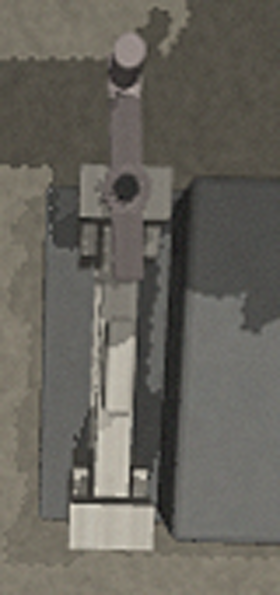

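```bash
python3 - <<'E'
from h import *
c=get_calibration('wrist')
w=lambda a,b,z:atz(c,(265+a/3.5,20+b/3.5),z)[:2]
pin=w(129,47,.146);piv=w(127,187,.118)
n1=(w(70,550,.112)+w(153,550,.112)+w(70,505,.112)+w(153,505,.112))/4
f1=(w(79,165,.112)+w(172,165,.112)+w(79,218,.112)+w(172,218,.112))/4
print('pin',pin,'piv',piv,np.linalg.norm(pin-piv),'posts',n1,f1,np.linalg.norm(n1-f1))
ang=lambda d:np.degrees(np.arctan2(d[1],d[0]))
print(ang(pin-piv)-90,ang(f1-n1)-90,'mid',(n1+f1)/2, 'from pivot', piv-.056*(f1-n1)/np.linalg.norm(f1-n1))
for v in (320,340,412): print(v,w(120,v,.136),'110:',w(115,v,.11))
print('topedge x at near end',w(95,495,.11),w(130,495,.11),'lug sides',w(105,375,.136),w(135,375,.136))
E
```

```text
pin [0.54992707 0.29468049] piv [0.56030366 0.261716  ] 0.03455910418062461 posts [0.58569399 0.15255487] [0.56035659 0.26105213] 0.11141651562540981
17.473005545221227 13.144728666117189 mid [0.57302529 0.2068035 ] from pivot [0.57303871 0.20718327]
320 [0.56837824 0.22081494] 110: [0.56796699 0.22114765]
340 [0.57002461 0.21492797] 110: [0.56972558 0.21482945]
412 [0.57608253 0.19328293] 110: [0.57619604 0.1915988 ]
topedge x at near end [0.5770811 0.1619955] [0.5890933  0.16517319] lug sides [0.56828748 0.20326228] [0.57759964 0.20573192]
```

Emit:
servo_tool:
  motion:
    - [[-0.3, -5, 38, -10, 0, 0, 0], [-0.3, -10, 76, -30, 0, 0, 0], [-0.3, -15, 112, -50, 0, 0, 0], [-0.3, -20, 146, -70, 0, 0, 0], [-0.3, -20, 156, -105, 0, 0, 0], [-0.3, -20, 156, -140, 0, 0, 0], [-0.3, -20, 156, -175, 0, 0, 0], [-0.3, -20, 156, -205, 0, 0, 0], [-0.3, -20, 156, -222, 0, 0, 0], [-0.3, -20, 156, -224, 0, 0, 0], [-0.3, -20, 156, -224, 0, 0, 0]]
  force: 25

```text
time: 8.98
ee_pos: [0.549, 0.2953, 0.1247]
ee_rot: [-3.139, 0.001, 1.83]
wrist_force: [0.2, 0.7, -0.1]
gripper_width: 0.0555
```

Emit:
servo_tool:
  motion:
    - [[1, 0, 0, 0, 0, 0, 0], [1, 0, 0, 0, 0, 0, 0], [1, 0, 0, 0, 0, 0, 0], [1, 0, 0, 0, 0, 0, 0], [1, 0, 0, 0, 0, 0, 0], [1, 0, 0, 0, 0, 0, 0]]
  force: 25

```text
time: 9.48
ee_pos: [0.5498, 0.2957, 0.1267]
ee_rot: [3.141, 0.0, 1.83]
wrist_force: [-0.6, 0.8, 5.4]
gripper_width: 0.0088
```

```bash
python3 - <<'E'
from h import *
s=read_state();print(s['ee_pos'],s['ee_rot'],s['wrist_force'],s['gripper_width'])
t=grab_frame('scene');crop(t,280,150,400,270,5,'s5.png')
a=np.radians(105)
print([[int(round(34*(np.cos(a+k)-np.cos(a)))),int(round(34*(np.sin(a+k)-np.sin(a))))] for k in np.linspace(.16,1.6,10)])
E
```

```text
[0.54984121 0.29569234 0.1267347 ] [3.14100068e+00 2.47776349e-04 1.82984078e+00] [-0.60260268  0.81891673  5.41702705] 0.008821968727456862
[[-5, -2], [-10, -4], [-14, -8], [-18, -12], [-21, -16], [-23, -21], [-25, -26], [-25, -32], [-25, -37], [-24, -43]]
```

View pics/s5.png

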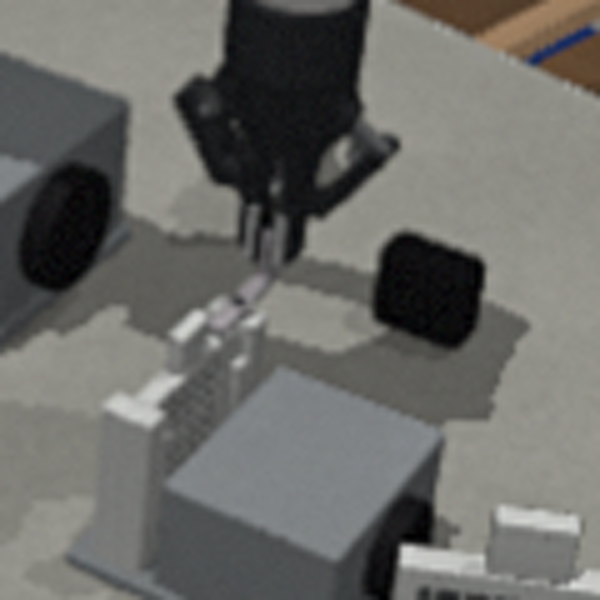

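Emit:
servo_tool:
  motion:
    - [[1, -5, -2, 0, 0, 0, 0], [1, -10, -4, 0, 0, 0, 0], [1, -14, -8, 0, 0, 0, 0], [1, -18, -12, 0, 0, 0, 0], [1, -21, -16, 0, 0, 0, 0], [1, -23, -21, 0, 0, 0, 0], [1, -25, -26, 0, 0, 0, 0], [1, -25, -32, 0, 0, 0, 0], [1, -25, -37, 0, 0, 0, 0], [1, -24, -43, 0, 0, 0, 0], [1, -24, -43, 0, 0, 0, 0], [1, -24, -43, 0, 0, 0, 0]]

```text
time: 10.53
ee_pos: [0.5264, 0.251, 0.1269]
ee_rot: [3.141, 0.003, 1.828]
wrist_force: [3.4, -0.7, 2.8]
gripper_width: 0.0091
```

Emit:
servo_tool:
  motion:
    - [[0.5, 0, 0, 0, 0, 0, 0], [0.2, 0, 0, 0, 0, 0, 0], [0, 0, 0, 0, 0, 0, 0], [0, 0, 0, 20, 0, 0, 0], [0, 0, 0, 60, 0, 0, 0], [-0.2, 5, -30, 100, 0, 0, 0], [-0.4, 20, -65, 120, 0, 0, 0], [-0.4, 35, -90, 130, 0, 0, 0], [-0.4, 40, -100, 130, 0, 0, 0], [-0.4, 40, -100, 130, 0, 0, 0], [-0.4, 40, -100, 130, 0, 0, 0]]

```text
time: 11.45
ee_pos: [0.5657, 0.151, 0.2554]
ee_rot: [-3.139, 0.001, 1.827]
wrist_force: [-0.4, 0.2, -0.5]
gripper_width: 0.0597
```

```bash
python3 - <<'E'
from h import *
s=read_state();print(s['ee_pos'],s['ee_rot'],s['wrist_force'],s['gripper_width'])
c=get_calibration('wrist');im=grab_frame('wrist');crop(im,0,0,560,420,1.4,'w6.png');cv2.imwrite('pics/w6raw.png',im[:,:,::-1])
for l,z in dict(tab_pivot=.118,tab_pin=.132,filter_center=.06).items():
    for r in place_of('wrist',l)[:3]: print(l,round(r['conf'],2),np.round(r['location']),atz(c,r['location'],z).round(4))
E
```

```text
[0.56574786 0.15098616 0.25544327] [-3.13904467e+00  1.41599887e-03  1.82720879e+00] [-0.42214995  0.15172623 -0.52560886] 0.05966475985142694
tab_pivot 0.6 [310.  77.] [0.5614 0.259  0.118 ]
tab_pivot 0.25 [122. 230.] [0.422  0.0791 0.118 ]
tab_pin 0.81 [270.  72.] [0.529  0.2528 0.132 ]
tab_pin 0.54 [398. 304.] [0.7054 0.0774 0.132 ]
filter_center 0.68 [498. 212.] [0.8179 0.1842 0.06  ]
filter_center 0.67 [301. 141.] [0.5736 0.2023 0.06  ]
```

View pics/w6.png

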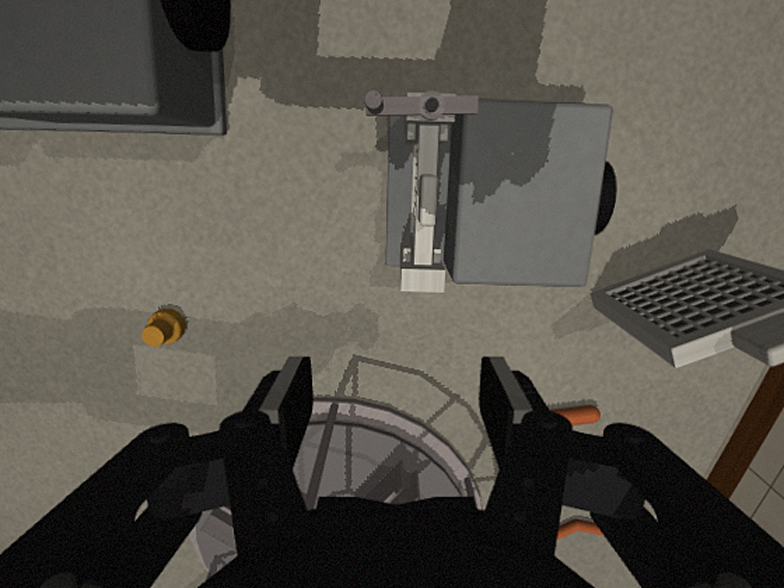

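```bash
python3 - <<'E'
from h import *
im=cv2.imread('pics/w6raw.png')[:,:,::-1];crop(im,250,60,350,215,3.8,'w6c.png')
E
```

```text
(no output)
```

View pics/w6c.png

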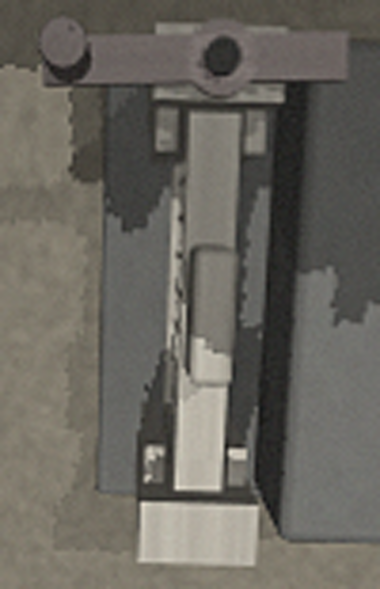

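```bash
python3 - <<'E'
from h import *
c=get_calibration('wrist')
w=lambda a,b,z:atz(c,(250+a/3.8,60+b/3.8),z)[:2]
ang=lambda d:np.degrees(np.arctan2(d[1],d[0]))
print('lug c',w(212,314,.136),'edges x',w(190,314,.136),w(236,314,.136),'y',w(212,244,.136),w(212,383,.136))
print('lug dir',ang(w(214,250,.136)-w(210,378,.136))-90)
print('edge L',ang(w(189,115,.11)-w(174,490,.11))-90,'edge R',ang(w(240,115,.11)-w(223,490,.11))-90,'ctr far/near',(w(189,115,.11)+w(240,115,.11))/2,(w(174,490,.11)+w(223,490,.11))/2)
piv=w(221,55,.118);pin=w(64,42,.146);print('piv',piv,pin,ang(pin-piv))
go(.573,.2045,.20,np.pi/2+.245)
E
```

```text
lug c [0.57112864 0.20782684] edges x [0.56645203 0.20658374] [0.57623128 0.209185  ] y [0.56701747 0.22216733] [0.57531417 0.19324715]
lug dir 14.187263414990383
edge L 13.26101921321795 edge R 13.618722937843486 ctr far/near [0.56156297 0.25006742] [0.5822544  0.16348123]
piv [0.55909071 0.26182798] [0.52697419 0.25229242] -163.46357610954834
shift [  7.7  52.2 -55.5] turn [ 0.002 -0.002 -0.014]
```

Emit:
servo_tool:
  motion:
    - [[-0.4, 4, 30, -10, 0, 0, -0.02], [-0.4, 6, 56, -30, 0, 0, -0.02], [-0.4, 6, 56, -65, 0, 0, -0.02], [-0.4, 6, 56, -100, 0, 0, -0.02], [-0.4, 6, 56, -128, 0, 0, -0.02], [-0.4, 6, 56, -140, 0, 0, -0.02], [-0.4, 6, 56, -140, 0, 0, -0.02], [-0.4, 6, 56, -140, 0, 0, -0.02]]
  force: 40

```text
time: 12.32
ee_pos: [0.5711, 0.2089, 0.1156]
ee_rot: [-3.139, 0.002, 1.811]
wrist_force: [0.8, -0.5, 1.1]
gripper_width: 0.0596
```

Emit:
servo_tool:
  motion:
    - [[1, 0, 0, 0, 0, 0, 0], [1, 0, 0, 0, 0, 0, 0], [1, 0, 0, 0, 0, 0, 0], [1, 0, 0, 0, 0, 0, 0], [1, 0, 0, 0, 0, 0, 0], [1, 0, 0, 0, 0, 0, 0]]
  force: 50

```text
time: 12.82
ee_pos: [0.572, 0.2091, 0.1175]
ee_rot: [3.141, 0.002, 1.811]
wrist_force: [-0.8, -0.5, 5.8]
gripper_width: 0.0086
```

```bash
python3 - <<'E'
from h import *
s=read_state();print(s['ee_pos'],s['ee_rot'],s['wrist_force'],s['gripper_width'])
t=grab_frame('scene');crop(t,250,150,400,290,4,'s7.png')
E
```

```text
[0.57195567 0.2090657  0.11749481] [3.14127315e+00 1.72392407e-03 1.81087555e+00] [-0.84916178 -0.45026345  5.76830772] 0.008632491247089293
```

View pics/s7.png

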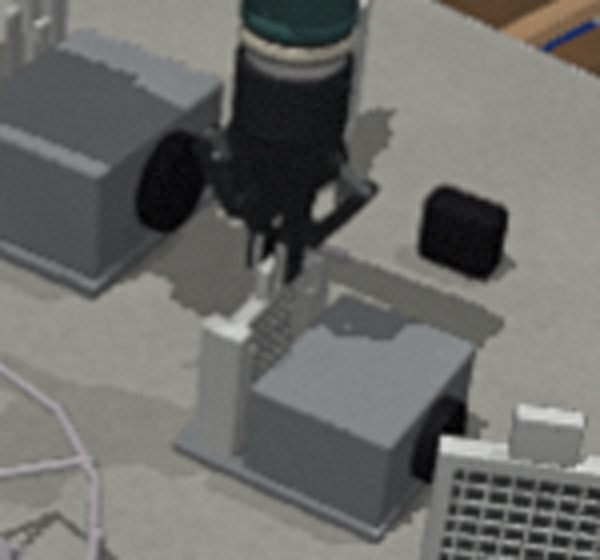

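Emit:
servo_tool:
  motion:
    - [[1, 0, 0, 8, 0, 0, 0], [1, 0, 0, 18, 0, 0, 0], [1, 0, 0, 30, 0, 0, 0], [1, 0, 0, 44, 0, 0, 0], [1, 0, 0, 58, 0, 0, 0], [1, 0, 0, 72, 0, 0, 0], [1, 0, 0, 86, 0, 0, 0], [1, 0, 0, 100, 0, 0, 0], [1, 0, 0, 115, 0, 0, 0], [1, 0, 0, 130, 0, 0, 0], [1, 0, 0, 140, 0, 0, 0], [1, 0, 0, 145, 0, 0, 0], [1, 0, 0, 145, 0, 0, 0]]

```text
time: 13.95
ee_pos: [0.5726, 0.2092, 0.2645]
ee_rot: [3.138, 0.002, 1.811]
wrist_force: [-0.2, 0.6, -0.9]
gripper_width: 0.0084
```

```bash
python3 - <<'E'
from h import *
s=read_state();print(s['ee_pos'],s['ee_rot'],s['wrist_force'],s['gripper_width'])
t=grab_frame('scene');crop(t,250,100,400,290,3,'s8.png')
c=get_calibration('scene')
# predicted corners of filter if held as thought
p=s['ee_pos'];y=np.array([-np.sin(.24),np.cos(.24),0]);
b=p+[0,0,-.1075]
print(proj(c,[b+y*.045,b-y*.045,b+y*.045+[0,0,.1],b-y*.045+[0,0,.1]]).round(1))
E
```

```text
[0.57255405 0.20919654 0.2645175 ] [3.13798141e+00 1.69045643e-03 1.81088987e+00] [-0.1650112   0.61320083 -0.86630255] 0.008356203671119694
[[327.  200.5]
 [310.4 216.3]
 [330.4 168.6]
 [313.3 183.5]]
```

View pics/s8.png

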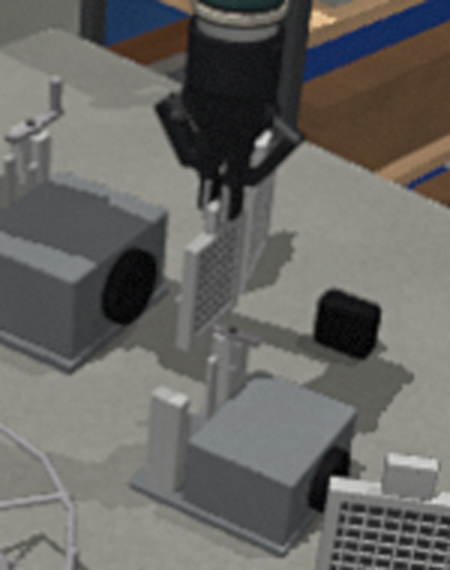

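```bash
python3 - <<'E'
from h import *
go(.412,-.113,.265,-.41)
sh=np.array([-160,-322]);
print([[1]+[int(v) for v in np.round(sh*min(1,(i+1)/17))]+[0,0,0,-round(min(2.22,.117*(i+1)),3)] for i in range(20)])
E
```

```text
shift [-160.1 -322.1    1.9] turn [ 3.000e-03 -1.000e-03 -2.221e+00]
[[1, -9, -19, 0, 0, 0, -0.117], [1, -19, -38, 0, 0, 0, -0.234], [1, -28, -57, 0, 0, 0, -0.351], [1, -38, -76, 0, 0, 0, -0.468], [1, -47, -95, 0, 0, 0, -0.585], [1, -56, -114, 0, 0, 0, -0.702], [1, -66, -133, 0, 0, 0, -0.819], [1, -75, -152, 0, 0, 0, -0.936], [1, -85, -170, 0, 0, 0, -1.053], [1, -94, -189, 0, 0, 0, -1.17], [1, -104, -208, 0, 0, 0, -1.287], [1, -113, -227, 0, 0, 0, -1.404], [1, -122, -246, 0, 0, 0, -1.521], [1, -132, -265, 0, 0, 0, -1.638], [1, -141, -284, 0, 0, 0, -1.755], [1, -151, -303, 0, 0, 0, -1.872], [1, -160, -322, 0, 0, 0, -1.989], [1, -160, -322, 0, 0, 0, -2.106], [1, -160, -322, 0, 0, 0, -2.22], [1, -160, -322, 0, 0, 0, -2.22]]
```

Emit:
servo_tool:
  motion:
    - [[1, -9, -19, 0, 0, 0, -0.117], [1, -19, -38, 0, 0, 0, -0.234], [1, -28, -57, 0, 0, 0, -0.351], [1, -38, -76, 0, 0, 0, -0.468], [1, -47, -95, 0, 0, 0, -0.585], [1, -56, -114, 0, 0, 0, -0.702], [1, -66, -133, 0, 0, 0, -0.819], [1, -75, -152, 0, 0, 0, -0.936], [1, -85, -170, 0, 0, 0, -1.053], [1, -94, -189, 0, 0, 0, -1.17], [1, -104, -208, 0, 0, 0, -1.287], [1, -113, -227, 0, 0, 0, -1.404], [1, -122, -246, 0, 0, 0, -1.521], [1, -132, -265, 0, 0, 0, -1.638], [1, -141, -284, 0, 0, 0, -1.755], [1, -151, -303, 0, 0, 0, -1.872], [1, -160, -322, 0, 0, 0, -1.989], [1, -160, -322, 0, 0, 0, -2.106], [1, -160, -322, 0, 0, 0, -2.22], [1, -160, -322, 0, 0, 0, -2.22]]

```text
time: 15.67
ee_pos: [0.4114, -0.1131, 0.2618]
ee_rot: [3.14, 0.004, -0.412]
wrist_force: [-0.2, -0.5, -2.6]
gripper_width: 0.0087
```

Emit:
servo_tool:
  motion:
    - [[1, 0, 0, 0, 0, 0, 0], [1, 0, 0, 0, 0, 0, 0], [1, 0, 0, 0, 0, 0, 0]]

```text
time: 15.92
ee_pos: [0.4112, -0.1128, 0.2612]
ee_rot: [3.14, 0.005, -0.41]
wrist_force: [0.3, 1.0, -1.4]
gripper_width: 0.0089
```

```bash
python3 - <<'E'
from h import *
import pickle
s=read_state();print(s['ee_pos'],s['ee_rot'],s['wrist_force'],s['gripper_width'])
c=get_calibration('wrist');im=grab_frame('wrist');crop(im,0,0,560,420,1.4,'w9.png');cv2.imwrite('pics/w9raw.png',im[:,:,::-1]);pickle.dump(c,open('c9.pkl','wb'))
for l,z in dict(gap=.025,bay=.025).items():
    for r in place_of('wrist',l)[:3]: print(l,round(r['conf'],2),np.round(r['location']),atz(c,r['location'],z).round(4))
E
```

```text
[ 0.41124078 -0.11283485  0.26124067] [ 3.14023798  0.00522068 -0.4099777 ] [ 0.34909876  1.02700794 -1.42424645] 0.008931638363747591
gap 0.88 [288. 102.] [ 0.4918 -0.1555  0.025 ]
gap 0.59 [210. 241.] [0.3721 0.0084 0.025 ]
bay 0.63 [282. 101.] [ 0.4953 -0.1498  0.025 ]
```

View pics/w9.png

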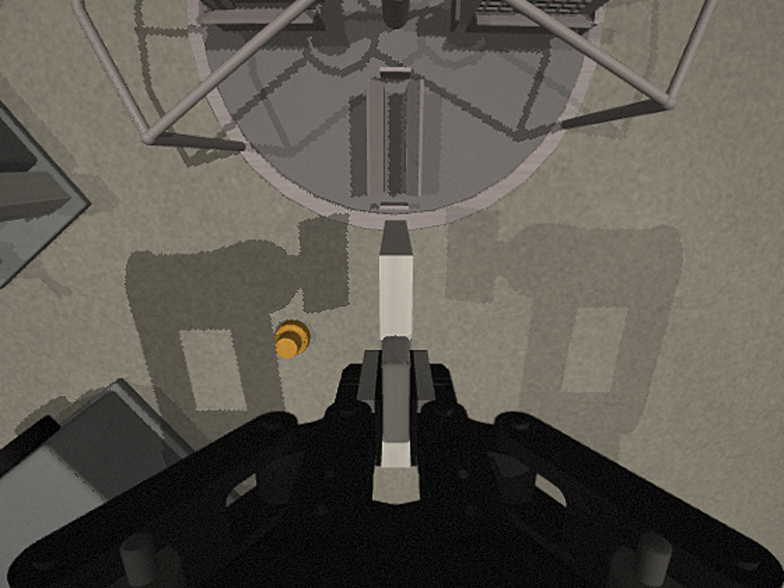

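```bash
python3 - <<'E'
from h import *
im=cv2.imread('pics/w9raw.png')[:,:,::-1];crop(im,240,40,330,250,2.8,'x.png');crop(im,250,45,320,155,5.4,'w9c.png')
E
```

```text
(no output)
```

View pics/w9c.png

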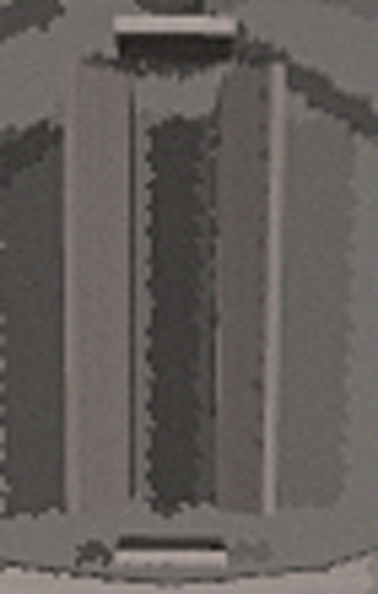

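```bash
python3 - <<'E'
from h import *
import pickle
c=pickle.load(open('c9.pkl','rb'))
w=lambda a,b,z:atz(c,(250+a/5.4,45+b/5.4),z)[:2]
ang=lambda d:np.degrees(np.arctan2(d[1],d[0]))
A,B,C,D=w(66,65,.077),w(67,512,.077),w(287,65,.077),w(276,512,.077)
print('lips',(A+B+C+D)/4,ang(B-A),ang(D-C),np.linalg.norm(A-C),np.linalg.norm(B-D),np.linalg.norm(A-B))
A,B,C,D=w(131,65,.065),w(131,512,.065),w(219,65,.065),w(217,512,.065)
print('sides',(A+B+C+D)/4,ang(B-A),ang(D-C),np.linalg.norm(A-C),np.linalg.norm(B-D))
L,R=w(175,24,.055),w(172,558,.055);print('stops',(L+R)/2,ang(R-L),np.linalg.norm(L-R))
v=lambda a,b,z:atz(c,(a/1.4,b/1.4),z)[:2]
t=np.array([.4112,-.1128]);x=np.array([np.cos(-.41),np.sin(-.41)]);y=np.array([-x[1],x[0]])
zb=.2612-.1075
for n,q in dict(bot=v(397,222,zb),top=v(396,255,zb+.1),topfar=v(396,467,zb+.1),lugn=v(396,338,zb+.126),lugf=v(396,443,zb+.126)).items(): print(n,((q-t)@x*1e3).round(1),((q-t)@y*1e3).round(1))
print('knots hoop',v(147,137,.158),v(670,104,.158))
E
```

```text
lips [ 0.49403992 -0.14911304] 155.6122613322994 155.94796351323936 0.039762330209275096 0.04022589731265044 0.07914989773624351
sides [ 0.49450592 -0.14945181] 156.06345941527124 156.5844025892636 0.016413273110617275 0.01715929800235907
stops [ 0.49405877 -0.1490489 ] 156.11125077879325 0.10106943775193669
bot 41.6 -1.2
top 43.3 -0.3
topfar -46.6 -0.3
lugn 22.6 -0.2
lugf -15.7 -0.2
knots hoop [ 0.54669004 -0.02453675] [ 0.44947463 -0.29065857]
```

```bash
python3 -c "
from h import *
go(.4959,-.1493,.2,-.417)"
```

```text
shift [ 84.5 -36.4 -61.7] turn [-0.001 -0.004 -0.006]
```

Emit:
servo_tool:
  motion:
    - [[1, 15, -6, 0, 0, 0, 0], [1, 32, -14, 0, -0.001, -0.004, -0.006], [1, 50, -22, 0, -0.001, -0.004, -0.006], [1, 66, -29, 0, -0.001, -0.004, -0.006], [1, 79, -34, 0, -0.001, -0.004, -0.006], [1, 84.5, -36.5, -10, -0.001, -0.004, -0.006], [1, 84.5, -36.5, -25, -0.001, -0.004, -0.006], [1, 84.5, -36.5, -40, -0.001, -0.004, -0.006], [1, 84.5, -36.5, -55, -0.001, -0.004, -0.006], [1, 84.5, -36.5, -62, -0.001, -0.004, -0.006], [1, 84.5, -36.5, -62, -0.001, -0.004, -0.006], [1, 84.5, -36.5, -62, -0.001, -0.004, -0.006]]

```text
time: 17.07
ee_pos: [0.4956, -0.1492, 0.1994]
ee_rot: [3.141, 0.001, -0.416]
wrist_force: [0.2, -0.0, -1.0]
gripper_width: 0.0089
```

```bash
python3 - <<'E'
from h import *
s=read_state();print(s['ee_pos'],s['ee_rot'],s['wrist_force'],s['gripper_width'])
t=grab_frame('scene');crop(t,110,190,290,390,3,'s10.png')
go(.4959,-.1493,.15,-.417)
E
```

```text
[ 0.49559381 -0.14917626  0.1993935 ] [ 3.14094544e+00  1.12507497e-03 -4.16499722e-01] [ 0.17608255 -0.0169126  -0.96393543] 0.008906396720436284
shift [ -0.2   0.1 -50.3] turn [ 0.001  0.    -0.   ]
```

View pics/s10.png

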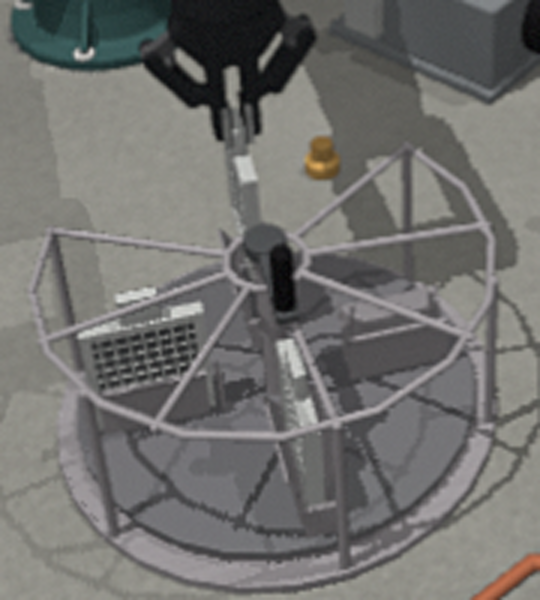

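The filter hangs above the bay, so I lower it slowly.

Emit:
servo_tool:
  motion:
    - [[1, 0, 0, -6, 0, 0, 0], [1, 0, 0, -12, 0, 0, 0], [1, 0, 0, -18, 0, 0, 0], [1, 0, 0, -24, 0, 0, 0], [1, 0, 0, -30, 0, 0, 0], [1, 0, 0, -36, 0, 0, 0], [1, 0, 0, -42, 0, 0, 0], [1, 0, 0, -48, 0, 0, 0], [1, 0, 0, -54, 0, 0, 0], [1, 0, 0, -54, 0, 0, 0]]

```text
time: 17.95
ee_pos: [0.4952, -0.1491, 0.1445]
ee_rot: [3.141, 0.002, -0.417]
wrist_force: [0.5, -0.1, -2.1]
gripper_width: 0.0088
```

Emit:
servo_tool:
  motion:
    - [[1, 0, 0, -3, 0, 0, 0], [1, 0, 0, -6, 0, 0, 0], [1, 0, 0, -8, 0, 0, 0], [1, 0, 0, -10, 0, 0, 0], [1, 0, 0, -11, 0, 0, 0], [1, 0, 0, -12, 0, 0, 0], [1, 0, 0, -12, 0, 0, 0]]

```text
time: 18.53
ee_pos: [0.4953, -0.1491, 0.1326]
ee_rot: [3.141, 0.002, -0.417]
wrist_force: [-0.7, 0.4, -2.1]
gripper_width: 0.0088
```

Emit:
servo_tool:
  motion:
    - [[1, 0, 0, -1, 0, 0, 0], [1, 0, 0, -2, 0, 0, 0], [1, 0, 0, -2, 0, 0, 0]]

```text
time: 18.78
ee_pos: [0.4956, -0.1492, 0.1325]
ee_rot: [3.141, 0.0, -0.416]
wrist_force: [-1.3, 0.9, 5.1]
gripper_width: 0.0088
```

Emit:
servo_tool:
  motion:
    - [[1, 0, 0, -1, 0, 0, 0], [1, 0, 0, -2, 0, 0, 0], [1, 0, 0, -2, 0, 0, 0]]

```text
time: 19.03
ee_pos: [0.4959, -0.1493, 0.1324]
ee_rot: [3.141, -0.001, -0.416]
wrist_force: [-3.0, 1.2, 7.0]
gripper_width: 0.0087
```

Emit:
servo_tool:
  motion:
    - [[0.6, 0, 0, 0, 0, 0, 0], [0.4, 0, 0, 0, 0, 0, 0], [0.1, 0, 0, 0, 0, 0, 0], [-0.2, 0, 0, 0, 0, 0, 0], [-0.2, 0, 0, 0, 0, 0, 0], [-0.2, 0, 0, 0, 0, 0, 0]]

```text
time: 19.53
ee_pos: [0.4959, -0.1492, 0.1321]
ee_rot: [3.141, -0.001, -0.416]
wrist_force: [-0.0, 0.7, -0.3]
gripper_width: 0.0513
```

Emit:
servo_tool:
  motion:
    - [[-0.2, 0, 0, 10, 0, 0, 0], [-0.2, 0, 0, 30, 0, 0, 0], [-0.2, 0, 0, 60, 0, 0, 0], [-0.2, 0, 0, 95, 0, 0, 0], [-0.2, -15, 5, 130, 0, 0, 0], [-0.2, -45, 20, 150, 0, 0, 0], [-0.2, -80, 35, 160, 0, 0, 0], [-0.2, -80, 35, 160, 0, 0, 0], [-0.2, -80, 35, 160, 0, 0, 0]]

```text
time: 20.28
ee_pos: [0.4155, -0.114, 0.2949]
ee_rot: [3.141, -0.007, -0.416]
wrist_force: [0.6, -0.3, -0.2]
gripper_width: 0.0513
```

```bash
python3 - <<'E'
from h import *
import pickle
s=read_state();print(s['ee_pos'],s['ee_rot'],s['wrist_force'],s['gripper_width'])
c=get_calibration('wrist');im=grab_frame('wrist');crop(im,0,0,560,420,1.4,'w11.png');cv2.imwrite('pics/w11raw.png',im[:,:,::-1]);pickle.dump(c,open('c11.pkl','wb'))
t=grab_frame('scene');crop(t,110,90,410,390,2,'s11.png')
cs=get_calibration('scene')
b=np.array([.4942,-.1491,.025]);x=np.array([.914,-.405,0])*.045;z=np.array([0,0,.1])
print(proj(cs,[b-x,b+x,b-x+z,b+x+z]).round(1))
for l,zz in dict(gap=.025,bay=.025,filter=.025,filter_center=.075).items():
    for r in place_of('wrist',l)[:3]: print(l,round(r['conf'],2),np.round(r['location']),atz(c,r['location'],zz).round(4))
E
```

```text
[ 0.41546857 -0.11398336  0.29487618] [ 3.14103694 -0.00675629 -0.41622221] [ 0.56761217 -0.26029202 -0.15291697] 0.051322827111627736
[[190.3 279.5]
 [197.3 304. ]
 [187.2 249.5]
 [194.3 273.5]]
bay 0.74 [284. 110.] [ 0.493 -0.151  0.025]
filter 0.69 [282. 112.] [ 0.4908 -0.1468  0.025 ]
filter_center 0.2 [280. 110.] [ 0.4929 -0.1454  0.075 ]
```

View pics/w11.png

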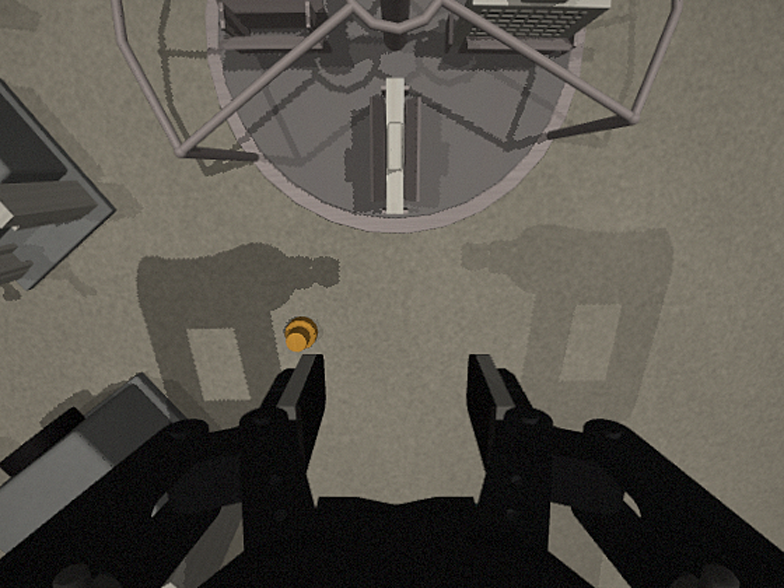

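View pics/s11.png

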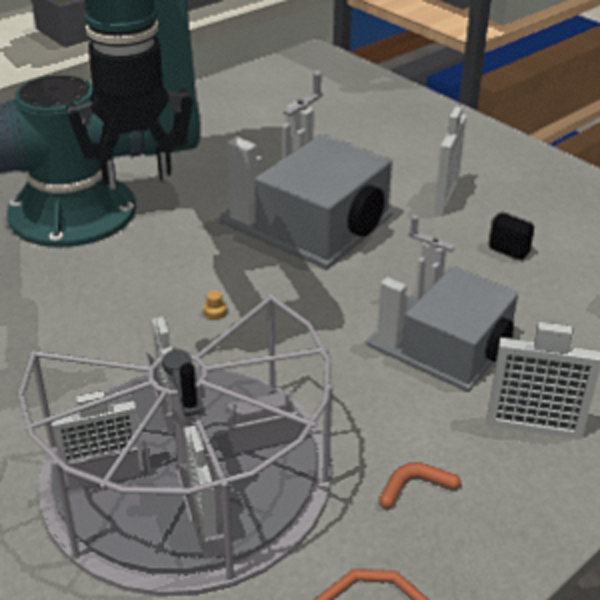

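```bash
python3 - <<'E'
from h import *
import pickle
c=pickle.load(open('c11.pkl','rb'))
v=lambda a,b,z:atz(c,(a/1.4,b/1.4),z)[:2]
a,b=v(395,79,.125),v(396,213,.125);print('filter',(a+b)/2,np.linalg.norm(a-b))
h1,h2=v(181,152,.158),v(634,120,.158);d=h1-h2;n=np.array([-d[1],d[0]])/np.hypot(*d)
if n[0]>0:n=-n
ax=(h1+h2)/2-n*.166*np.cos(np.radians(58));print(np.degrees(np.arctan2(n[1],n[0])),'chord',np.hypot(*d),'gap est',ax+n*.095,ax)
E
```

```text
filter [ 0.49397624 -0.14911726] 0.08866366524297166
160.00091990979107 chord 0.28183966753408274 gap est [ 0.49108193 -0.15533112] [ 0.58035325 -0.1878216 ]
```

```bash
python3 -c "
from cell import *
print(job_done())"
```

```text
the job is handed in; nothing more can be done
None
```

The filter is standing fully down in the empty full-length bay at the gap, and I've handed the job in. It took about 20 s of the 70 s allowed, and `job_done()` reported no verdict.

I turned the carousel about 116° counter-clockwise by the crank knob. Then I swung the tab aside to about 1.6 rad, lifted the filter by its lug, and lowered it until it touched the bay floor before letting go.

**Last checks**
- **Filter position:** its middle measures within 1 mm of the bay's centre.
- **Filter height:** it touched the floor at 132.5 mm tool height, as predicted for fully down. I did not measure its height again after release.
- **Upright:** it looks upright in the wrist and scene pictures.
- **Bay at the gap:** the bay points about 3.5–4° short of the middle of the gap. That is 6–7 mm, against limits of 15 mm (step 1) and 20 mm (end). I left it because it was within tolerance.
- **Tab:** I measured the angle after turning it; the last scene picture still shows it aside.
- **Bystanders:** the fitting, elbow and tape measure look unmoved in the last pictures, though I did not measure them.
- **Robot:** the arm was clear of everything when I handed in.

**Disagreement:** the two fixed cameras and the wrist camera differed by 3–5 mm on the carousel axis. I went by the wrist camera, which had matched the real grip positions to about 1 mm.

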